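# Push the steel end cap home in the V stop and push the retaining slide in behind it

## Task

Push the flanged steel end cap along the bench until it sits fully home against both faces of the V-shaped stop, then push the retaining slide all the way in behind it by its upright tab. Keep the cap flat on the bench throughout, never lifting or tipping it, leave everything else where it stands, and finish with the gripper clear.

Things in the scene. Friction and masses are not known exactly. Their poses are not given: they have to be found in the camera images.
- cap: Loose steel end cap, 0.5 to 0.9 kg: a round flange 90 mm in diameter and 24 mm high lying flat on the bench, with a stub 28 mm in diameter rising 20 mm above it in the middle (44 mm high in all). Six dark bolt holes in the flange. Origin at the centre of its underside; z up.
- stop: Fixed V-shaped stop bolted to the bench. Origin: the point on the bench where the cap's centre stands when fully home. x points along the middle of the V, from its mouth into it; y to the side where the retaining slide lies; z up. The two dark steel faces, 25 mm high, stand 45 degrees either side of x and meet (if extended) 64 mm beyond the origin; mouth about 115 mm wide, open to -x.
- dial (a point): Top centre of the dial indicator fixed behind the V, 120 mm beyond the stop's origin along x: 54 mm in diameter, facing up, 57 mm above the bench.
- guides (a point): Bench-level middle of the slide's fixed guide rails (58 mm towards -x and 140 mm towards +y from the stop's origin). The rails measure 46 mm across (x) and 120 mm along the stop's y, 14 mm high; a strap across their inner end reaches 22 mm.
- latch (a joint): Travel of the retaining slide (m): 0 drawn out, 0.085 fully in. An aluminium bar 20 mm wide, top at 16 mm, along the stop's y at x = -58 mm (stop's frame); it moves to -y as the value grows and stays where left (about 2 N friction). Its round nose is at y = 75 mm when out, at y = -10 mm when in, 3 mm behind the seated cap. It goes in only when the cap is home.
- latch_tab (a point): Centre of the outer face (the face looking to +y of the stop) of the slide's upright tab, 34 mm above the bench; moves with the slide. The tab is a plate 44 mm wide (along the stop's x), 10 mm thick, from 16 to 48 mm above the bench, at the slide's outer end. The point's axes are those of the stop.
- sleeve: Bystander: upright steel tube, 56 mm in diameter, 90 mm high, standing near the V on its -y side. Origin at the centre of its underside.
- plug: Bystander: small upright steel plug with a brass top, 32 mm in diameter, 42 mm high, standing between the V and the slide's tab, on the far side of the slide. Origin at the centre of its underside.
- bottle: Bystander: white bottle, 68 mm in diameter, 160 mm high, on the left. Origin at the centre of its underside.
- mug: Bystander: white mug with pens, 82 mm in diameter, 160 mm high, on the right. Origin at the centre of its underside.
- collar: Bystander: dark steel ring 110 mm in outer diameter, 35 mm high, lying flat on the right. Origin at the centre of its underside.
- screwdriver: Bystander: screwdriver with a black handle lying on the left. Origin on its underside, at the middle.
Mind the look-alikes: they are no part of the job. Leave any brown look-alike of the cap alone.

How it is judged:
By the outcome, as a careful person would: the job done as asked, in the order asked, and still so for the second after the job is handed in, with the robot touching nothing.
It also fails if it takes over 64 s, if anything falls off the work surface, if the arm or the gripper's body presses on something with over 40 N, if the wrist force passes 120 N, or if a joint passes its speed limit or range.

## Robot

A 6-joint arm with a two-finger parallel gripper is mounted at the origin on the work surface. World frame = base frame: x ahead of the robot, y to its left, z up, the work surface at z = 0. Lengths are in m, angles in degrees, forces in N, time in s.
With the tool pointing down it reaches from about 0.3 to 0.875 m from the base axis. Payload 6.4 kg.
Tool frame: the origin (TCP) lies midway between the tips of the shut fingers; the grasp point (between the pads) lies 19 mm behind it (manip.grasp_offset is the distance from the TCP to the grasp point, in m); z points along the fingers, x is the direction in which the jaws open and shut, and the axes are right-handed (so a half turn about z gives the same grasp; the last joint's range is limited). The gripper opens to 85 mm and grips with 20 to 120 N. Pads are 22 mm wide; open, the fingers measure 114 mm over their backs; the gripper's body (76 mm by 85 mm) begins 54 mm behind the grasp point. The pads swing forward as they close: fully open they stand 13 mm farther back than shut.
Start: joints at [52.351, 10.359, 92.074, -0, 77.567, -11.82], TCP at [0.251, 0.518, 0.231] pointing down, gripper open.
Joint ranges: [-171.53, 171.53], [-51.25, 118.39], [17.06, 147.69], [-65.23, 245.23], [0, 150.52], [-178.68, 178.68]. Speed limits (degrees/s): [147.25, 147.25, 172.46, 180, 180, 180].

## Interface

Orientations are given as a 3x3 rotation matrix whose columns are the frame's x, y, z axes.
In Python, from station import manip gives the robot as it stands.
- The arm moves only by the shell command python3 -m crank 'ROWS' [FORCE]. ROWS is JSON, a list of rows, each a list of 5 numbers: the finger opening in m, from 0 to 0.0854, then the shift along the tool's x, y, z in m, then the turn about the tool's z in degrees. In form: [[gripper, dx, dy, dz, spin], ...]. A call has 1 to 8 rows; each row shifts and turns the commanded pose from where the row before left it, along the tool's axes as they then stand; what a row does not reach is not made up. A row lasts 1/8 s, in which the tool goes at most 62.5 mm and 10.7 degrees, less where a joint would pass 70% of its speed; a pose out of reach is approached as far as the arm can. A call is refused whole if a number of a shift passes 0.0625 or a number of a turn 10.7, either way. A call with a gripper value outside its range is refused whole. The fingers move at their own pace and stop on an object; FORCE is the grip in N (left out, the last holds). Time passes only in rows, so rows that do not move let the fingers close. It gives the time, the measured TCP pose, the force and the opening at its end, in the units of the state.
- manip.get_obs(): the state, without advancing time (a new reading comes with each control period).
- manip.get_image(name): name is "scene" or "top"; returns a dict with "pixels" (384x512x3 uint8, blue, green, red), "camera_matrix" (3x3 intrinsics, pixels), "rvec" (rotation vector, rad) and "tvec" (3), from world to camera coordinates, as OpenCV has them. Camera axes: x right, y down, z forward; pixel columns grow to the right and rows downward; lengths in m; the calibration is good to about 2 mm. A picture is of the moment at which its call begins. There is no depth.
- manip.hand_in(): hands the job in, once; it reports no verdict.
Trained networks look in the newest picture that a camera, given by its name, has taken for a name from the list of things; names that differ only in an ending like _2 or _b are one class to them, and where a whole thing is asked for, a point or a joint stands for the part that bears it (a point fixed in the world has none). Each returns a list of dicts, best first, with "confidence" (0 to 1); they miss things now and then, are a little off and sometimes report something else, mostly with a low value. They report only what shows in the picture. A call takes as long as a camera call. They do not tell look-alikes from the thing itself.
- manip.boxes_of(camera, target): "position" ([x, y, z] in m, in world coordinates, good to about 4 mm: the middle of the surface that is visible of it).
- manip.outline_of(camera, target): "mask" (384x512 bool, what is visible of it).
- manip.place_of(camera, target): "position" ([x, y, z] in m, in world coordinates, good to about 4 mm: a listed point, or the origin of a listed thing).
The state is a dict: "t": time; "qpos": joint angles; "dq": joint speeds; "joint_torque": joint torques, N m; "eef_pos": TCP position; "tcp_rot": TCP orientation; "ft_force": force on the tool from outside, world axes, zero at the start; "moment": the same for the moment, N m; "finger_gap": opening from 0.0 (shut) to 1.0 (fully open).
Only numpy, scipy, OpenCV 4.12 (cv2) and the standard library are available. Lean on these libraries where they do the work, as an engineer would, in place of code of your own. Each camera call takes 0.05 s, during which the arm holds its last target.

## Working session

There is one attempt and no reset: what is moved stays moved. The work goes in short steps, Python scripts to look and compute and a shell command to move; the robot and the scene stay as the last step left them, time stands still between calls to the robot, and variables do not carry over. Pictures are saved under pics/ and viewed, and the job is handed in when it is done.

```bash
mkdir -p pics; ls; python3 - <<'E'
from station import manip
import cv2
for n in("scene","top"):
    im=manip.get_image(n); cv2.imwrite(f"pics/{n}0.png",im["pixels"]); print(n,im["camera_matrix"],im["rvec"],im["tvec"])
for t in["cap","stop","dial","guides","latch_tab","sleeve","plug"]:
    for c in("scene","top"):
        print(t,c,[(d["position"],d["confidence"]) for d in manip.place_of(c,t)])
o=manip.get_obs();print(o)
E
```

```text
pics
scene [[385.5183547    0.         260.15656447]
 [  0.         385.5183547  193.3980332 ]
 [  0.           0.           1.        ]] [ 0.64398398  2.53375724 -1.27222975] [ 0.56902456 -0.09806792  1.38085282]
top [[448.46568432   0.         248.98962576]
 [  0.         448.46568432 198.21229072]
 [  0.           0.           1.        ]] [ 2.21829493 -2.1845451   0.07471493] [-0.04299416  0.59896111  1.51165028]
cap scene [([0.4605, -0.1313, 0.0037], 0.9), ([0.4603, 0.1463, 0.0026], 0.75), ([0.5087, 0.0099, -0.0029], 0.6)]
cap top [([0.4585, -0.1302, 0.0006], 0.86), ([0.5066, 0.0078, 0.0028], 0.57)]
stop scene [([0.6894, 0.0365, 0.002], 0.72), ([0.4893, -0.4267, 0.0003], 0.37)]
stop top [([0.6896, 0.0403, 0.0033], 0.67)]
dial scene [([0.8058, 0.0706, 0.0554], 0.86)]
dial top [([0.7127, 0.4148, 0.0042], 0.75), ([0.8008, 0.0723, 0.0597], 0.65)]
guides scene [([0.5939, 0.1622, -0.0017], 0.81), ([0.7157, 0.4141, 0.0038], 0.24)]
guides top [([0.5988, 0.1577, -0.0032], 0.76)]
latch_tab scene [([0.5837, 0.2052, 0.0328], 0.88)]
latch_tab top [([0.5858, 0.2051, 0.035], 0.66)]
sleeve scen
[... 244 characters left out ...]
492e+01,  2.25518464e-03,
        7.75672377e+01, -1.18170455e+01]), 'dq': array([ 0.03686901,  0.02462138,  0.00622201,  0.00687956,  0.04084166,
       -0.04578753]), 'joint_torque': array([ 2.02845781e-04, -4.44798338e+01, -3.51662028e+01, -2.82930077e-04,
        7.94361258e-04,  1.78846676e-05]), 'eef_pos': array([0.25050966, 0.51758124, 0.23130689]), 'tcp_rot': array([[ 4.35752611e-01,  9.00066476e-01, -1.72112354e-05],
       [ 9.00066476e-01, -4.35752610e-01,  4.06170148e-05],
       [ 2.90581726e-05, -3.31902263e-05, -9.99999999e-01]]), 'ft_force': array([0.6032291 , 0.33208869, 0.5211582 ]), 'moment': array([-0.0219601 , -0.01751795, -0.0343575 ]), 'finger_gap': 0.9966148228310335}
```

View pics/scene0.png

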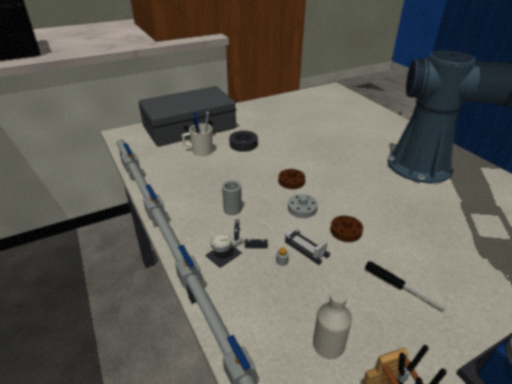

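View pics/top0.png

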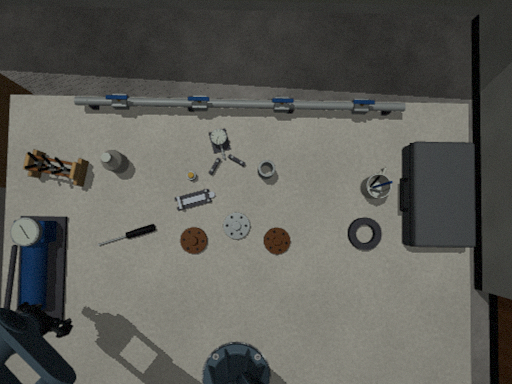

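```bash
cat > h.py <<'E'
import numpy as np,cv2
from station import manip
def cam(n):
    im=manip.get_image(n);R,_=cv2.Rodrigues(np.array(im["rvec"],float));return im,R
def unproj(im,uv,z):
    R,_=cv2.Rodrigues(np.array(im["rvec"],float));t=np.array(im["tvec"]).ravel();K=im["camera_matrix"]
    uv=np.atleast_2d(uv);d=np.c_[uv,np.ones(len(uv))]@np.linalg.inv(K).T@R
    c=-R.T@t; return c+d*((z-c[2])/d[:,2])[:,None]
def proj(im,P):
    return cv2.projectPoints(np.atleast_2d(np.array(P,float)),np.array(im["rvec"],float),np.array(im["tvec"],float),im["camera_matrix"],None)[0][:,0]
def crop(im,x0,y0,w,h,s,name,pts=[]):
    p=cv2.resize(im["pixels"][y0:y0+h,x0:x0+w],None,fx=s,fy=s,interpolation=cv2.INTER_CUBIC)
    for q in pts:
        u,v=proj(im,q)[0]; cv2.circle(p,(int((u+.5-x0)*s),int((v+.5-y0)*s)),1,(0,0,255),-1)
    cv2.imwrite(name,p)
E
python3 - <<'E'
from h import *
from scipy.optimize import least_squares
# fit of stop pose
L=[((0,0),(.6894,.0365)),((0,0),(.6896,.0403)),((.12,0),(.8058,.0706)),((.12,0),(.8008,.0723)),((-.058,.14),(.5939,.1622)),((-.058,.14),(.5988,.1577))]
A=np.array([a for a,_ in L]);B=np.array([b for _,b in L])
def f(p):
    c,s=np.cos(p[2]),np.sin(p[2]);return (A@np.array([[c,s],[-s,c]])+p[:2]-B).ravel()
r=least_squares(f,[.69,.04,.25]);p=r.x;print(p,np.degrees(p[2]),r.fun.round(4))
c,s=np.cos(p[2]),np.sin(p[2])
W=lambda x,y,z:[p[0]+c*x-s*y,p[1]+s*x+c*y,z]
pts=[]
for y in np.linspace(-.0575,.0575,24): pts.append(W(.064-abs(y),y,.025))
for a in np.linspace(0,6.28,40): pts.append(W(.12+.027*np.cos(a),.027*np.sin(a),.057)); 
for x in(-.081,-.035):
    for y in np.linspace(.08,.2,20): pts.append(W(x,y,.014))
pts.append(W(0,0,0))
for cn,b in(("top",(150,110,150,150)),("scene",(190,160,180,120))):
    im,_=cam(cn)
    crop(im,*b,5 if cn=="top" else 4,f"pics/{cn}1.png");
    q=pts+[[.5077+.045*np.cos(a),.009+.045*np.sin(a),.024] for a in np.linspace(0,6.28,40)]
    crop(im,*b,4 ,f"pics/{cn}1o.png",q)
    for d in manip.outline_of(cn,"cap"):
        m=d["mask"];ys,xs=np.nonzero(m);px=im["pixels"][m].mean(0);print(cn,d["confidence"],xs.mean(),ys.mean(),xs.max()-xs.min()+1,px.round(), unproj(im,[xs.mean(),ys.mean()],.02).round(4))
E
```

```text
[0.68867561 0.03948058 0.26529911] 15.20051958296861 [-0.0007  0.003  -0.0009 -0.0008 -0.0013  0.0003  0.0037 -0.0014  0.0021
 -0.0028 -0.0028  0.0017]
top 0.92 235.51544401544402 225.54633204633205 26 [125. 127. 122.] [[0.506  0.0105 0.02  ]]
top 0.9 276.06679035250465 240.73283858998144 27 [28. 46. 71.] [[ 0.4567 -0.1275  0.02  ]]
top 0.68 192.92883211678833 240.4507299270073 27 [32. 50. 75.] [[0.4536 0.1533 0.02  ]]
scene 0.96 346.7088068181818 228.4005681818182 33 [19. 36. 61.] [[0.461  0.1582 0.02  ]]
scene 0.69 291.45416666666665 178.78125 28 [24. 40. 63.] [[ 0.4651 -0.1217  0.02  ]]
scene 0.68 302.5 205.80650684931507 30 [103. 107. 104.] [[0.5133 0.0153 0.02  ]]
```

View pics/top1o.png

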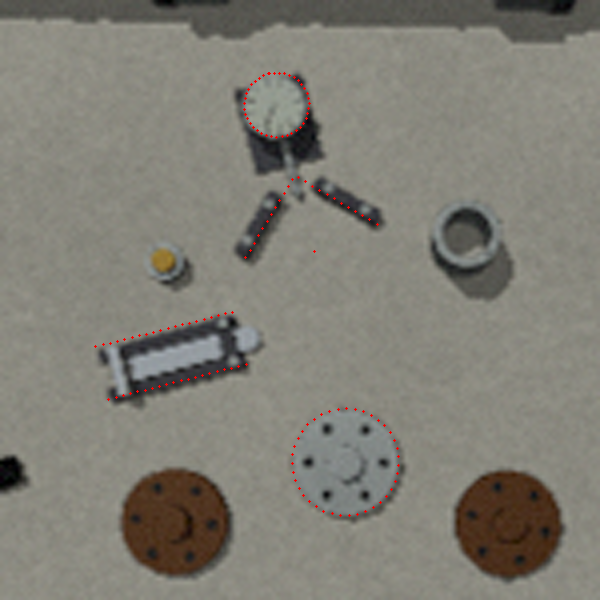

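View pics/scene1o.png

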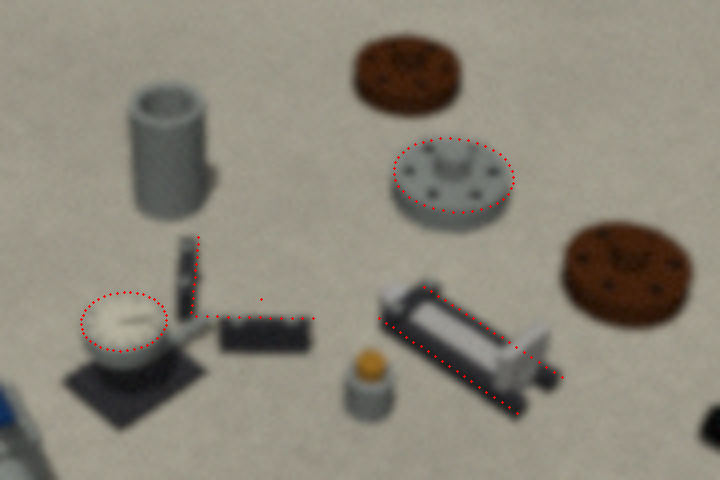

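View pics/scene1.png

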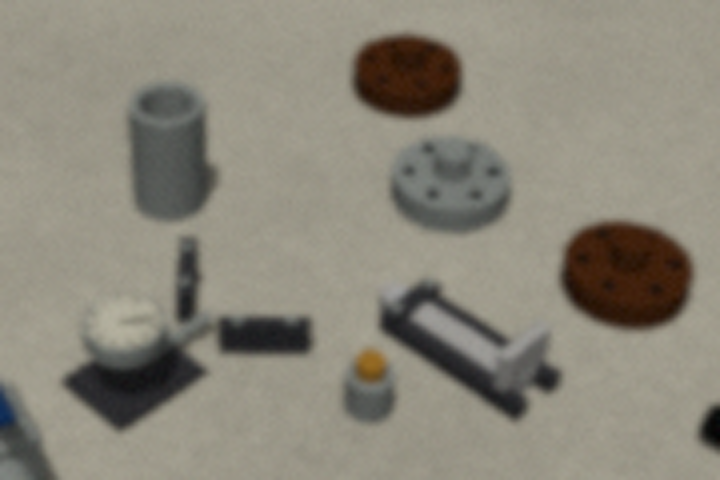

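The candidates for the cap are brown at top (277,241), brown at (193,240) and grey at (237,226). The grey steel one is the cap, and the crop confirms it. I'll spin first so the tool's y runs along the V axis, at a heading of about 15.2°.

```bash
python3 -m crank '[[0.06,0,0,0,-10.25],[0.06,0,0,0,-10.25],[0.06,0,0,0,-10.25],[0.06,0,0,0,-10.25],[0.06,0,0,0,0]]'
cat >> h.py <<'E'
def go(x,y,z):
    o=manip.get_obs();R=o["tcp_rot"];print("tcp",o["eef_pos"].round(4),"heading",np.degrees(np.arctan2(R[1,1],R[0,1])).round(2),"F",o["ft_force"].round(1),"t",o["t"]);print("tool shift",(R.T@(np.array([x,y,z])-o["eef_pos"])).round(4))
E
python3 -c "
from h import *
go(.4346,-.0104,.231)"
```

```text
t: 1.62
eef_pos: [0.2505, 0.5176, 0.2313]
tcp_rot: [[-0.26, 0.966, 0.0], [0.966, 0.26, 0.0], [0.0, 0.0, -1.0]]
ft_force: [-0.3, 0.2, -0.6]
finger_gap: 0.704
tcp [0.2505 0.5176 0.2313] heading 15.08 F [-0.3  0.2 -0.6] t 1.625
tool shift [-5.577e-01  4.040e-02  3.000e-04]
```

```bash
python3 -m crank '[[0.06,-0.04,0.005,0,0],[0.06,-0.04,0.005,0,0],[0.06,-0.04,0.005,0,0],[0.06,-0.04,0.005,0,0],[0.06,-0.04,0.005,0,0],[0.06,-0.04,0.005,0,0],[0.06,-0.04,0.005,0,0],[0.06,-0.04,0.005,0,0]]'
python3 -m crank '[[0.06,-0.04,0,0,0],[0.06,-0.04,0,0,0],[0.06,-0.04,0,0,0],[0.06,-0.04,0,0,0],[0.06,-0.04,0,0,0],[0.06,-0.038,0,0,0],[0.06,0,0,0,0]]'
python3 -c "
from h import *
go(.4346,-.0104,.007)"
```

```text
t: 2.62
eef_pos: [0.3733, 0.218, 0.2315]
tcp_rot: [[-0.257, 0.966, 0.001], [0.966, 0.257, 0.0], [-0.0, 0.001, -1.0]]
ft_force: [0.6, -0.6, -0.2]
finger_gap: 0.704
t: 3.5
eef_pos: [0.4357, -0.0125, 0.2315]
tcp_rot: [[-0.255, 0.967, 0.0], [0.967, 0.255, -0.0], [-0.001, 0.0, -1.0]]
ft_force: [-0.2, 0.3, 0.0]
finger_gap: 0.705
tcp [ 0.4357 -0.0125  0.2315] heading 14.74 F [-0.2  0.3  0. ] t 3.5
tool shift [ 0.0025 -0.0005  0.2245]
```

```bash
python3 -m crank '[[0.06,0.002,0,0.04,-0.4],[0.06,0,0,0.04,0],[0.06,0,0,0.04,0],[0.06,0,0,0.04,0],[0.06,0,0,0.03,0],[0.06,0,0,0.02,0],[0.06,0,0,0.01,0],[0.06,0,0,0,0]]'
python3 - <<'E'
from h import *
go(.4346,-.0104,.007)
for c,b in(("top",(150,110,150,150)),("scene",(230,140,180,120))):
    im,_=cam(c);crop(im,*b,4,f"pics/{c}2.png")
E
```

```text
t: 4.5
eef_pos: [0.4343, -0.008, 0.0111]
tcp_rot: [[-0.268, 0.963, -0.001], [0.963, 0.268, 0.0], [0.001, -0.001, -1.0]]
ft_force: [0.9, -0.1, 0.5]
finger_gap: 0.7
tcp [ 0.4343 -0.008   0.0111] heading 15.53 F [ 0.9 -0.1  0.5] t 4.5
tool shift [-0.0024 -0.0004  0.0041]
```

View pics/top2.png

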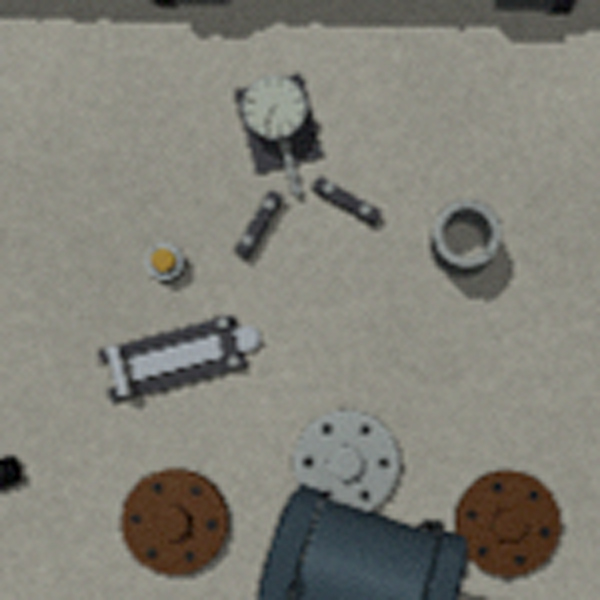

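View pics/scene2.png

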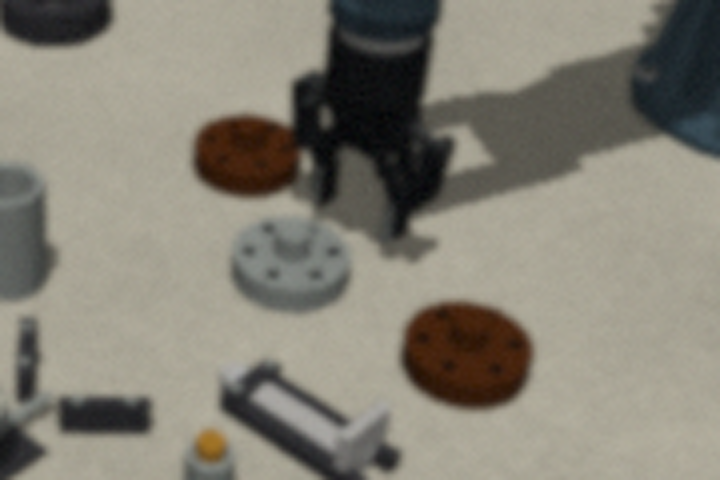

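The gripper is behind the grey cap, with both fingers clear of everything. I'll lower a little and start pushing.

```bash
python3 -m crank '[[0.06,-0.0025,0,0.004,0],[0.06,0,0.015,0,0],[0.06,0,0.010,0,0],[0.06,-0.001,0.010,0,0],[0.06,-0.001,0.010,0,0],[0.06,0,0,0,0]]'
python3 - <<'E'
from h import *
go(.6458,.0278,.007)
for c,b in(("top",(150,110,150,150)),("scene",(230,140,180,120))):
    im,_=cam(c);crop(im,*b,4,f"pics/{c}3.png")
    print([(d["position"],d["confidence"]) for d in manip.place_of(c,"cap")])
E
```

```text
t: 5.35
eef_pos: [0.4786, -0.0004, 0.0069]
tcp_rot: [[-0.269, 0.963, -0.003], [0.963, 0.269, 0.0], [0.001, -0.003, -1.0]]
ft_force: [-4.0, -0.0, 3.2]
finger_gap: 0.702
tcp [ 4.786e-01 -4.000e-04  6.900e-03] heading 15.62 F [-4.  -0.   3.2] t 5.35
tool shift [-0.0178  0.1686 -0.0006]
[([0.4564, 0.1509, -0.0004], 0.88), ([0.4569, -0.131, 0.002], 0.71), ([0.5177, 0.011, 0.0018], 0.6)]
[([0.5199, 0.0138, -0.0024], 0.79), ([0.4588, 0.1466, 0.0027], 0.75), ([0.4608, -0.1276, 0.0018], 0.71), ([0.6876, 0.0395, 0.0038], 0.22)]
```

View pics/scene3.png

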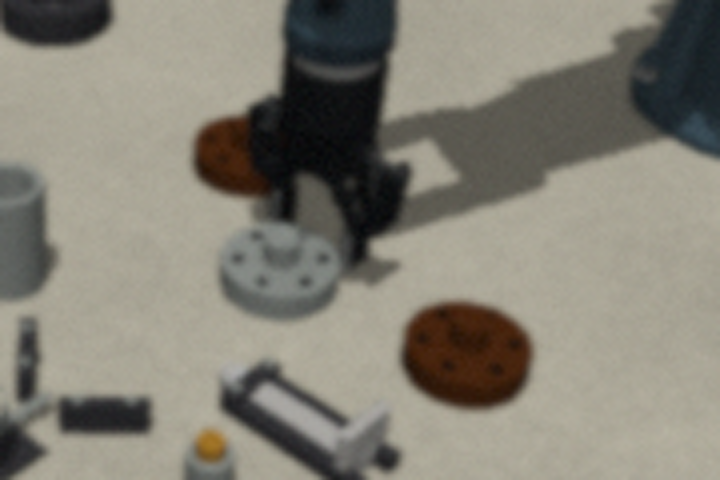

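Contact is good: the cap slides flat, lies about 42 mm ahead of the TCP, and pushes back with 4 N. I'll keep pushing.

```bash
python3 -m crank '[[0.06,-0.0015,0.014,-0.001,0],[0.06,-0.0015,0.014,0,0],[0.06,-0.0015,0.014,0,0],[0.06,-0.0015,0.014,0,0],[0.06,-0.0015,0.014,0,0],[0.06,-0.0015,0.014,0,0],[0.06,-0.0015,0.014,0,0],[0.06,-0.0015,0.014,0,0]]'
python3 -m crank '[[0.06,-0.001,0.010,0,0],[0.06,-0.001,0.008,0,0],[0.06,0,0,0,0]]'
python3 - <<'E'
from h import *
go(.6458,.0278,.007)
for c,b in(("top",(150,110,150,150)),("scene",(190,160,180,120))):
    im,_=cam(c);crop(im,*b,4,f"pics/{c}4.png")
    print([(d["position"],d["confidence"]) for d in manip.place_of(c,"cap")])
E
```

```text
t: 6.55
eef_pos: [0.5912, 0.0179, 0.0082]
tcp_rot: [[-0.268, 0.963, -0.0], [0.963, 0.268, 0.0], [0.0, -0.0, -1.0]]
ft_force: [-2.4, -0.9, -2.8]
finger_gap: 0.704
t: 6.92
eef_pos: [0.6094, 0.0207, 0.0087]
tcp_rot: [[-0.269, 0.963, 0.002], [0.963, 0.269, -0.0], [-0.001, 0.002, -1.0]]
ft_force: [-0.8, 0.5, -0.9]
finger_gap: 0.701
tcp [0.6094 0.0207 0.0087] heading 15.58 F [-0.8  0.5 -0.9] t 6.925
tool shift [-0.0029  0.037   0.0018]
[([0.4575, -0.1331, 0.0005], 0.64), ([0.4558, 0.1522, 0.0015], 0.56), ([0.6501, 0.034, 0.0009], 0.38)]
[([0.458, 0.1457, 0.0013], 0.83), ([0.6515, 0.0337, -0.0027], 0.64), ([0.4622, -0.1301, 0.0049], 0.59)]
```

View pics/scene4.png

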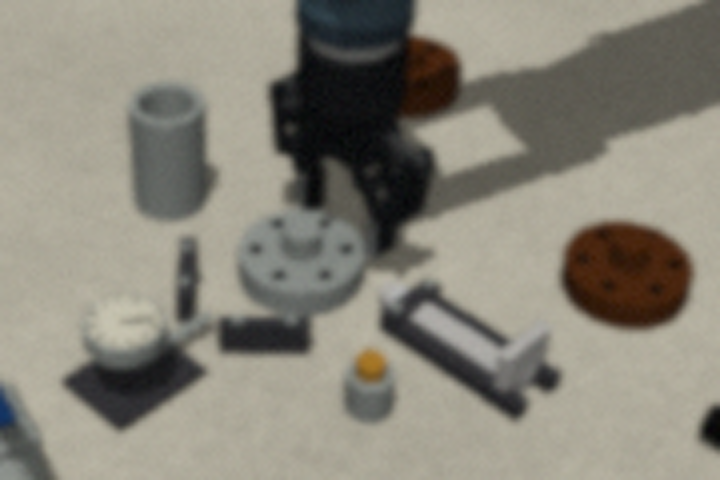

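View pics/top4.png

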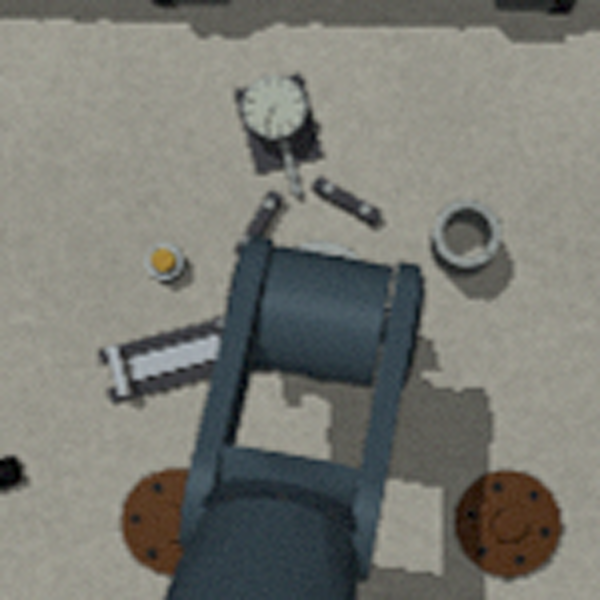

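The cap is at the mouth, with about 38 mm to go. I'll slow down.

```bash
python3 -m crank '[[0.06,-0.001,0.006,0,0],[0.06,-0.001,0.006,0,0],[0.06,-0.001,0.006,0,0],[0.06,0,0.006,0,0],[0.06,0,0.005,0,0],[0.06,0,0,0,0]]'
python3 -m crank '[[0.06,0,0.002,0,0],[0.06,0,0.002,0,0],[0.06,0,0,0,0]]'
python3 - <<'E'
from h import *
go(.6458,.0278,.007)
E
```

```text
t: 7.88
eef_pos: [0.6361, 0.0252, 0.0085]
tcp_rot: [[-0.268, 0.963, -0.002], [0.963, 0.268, -0.0], [0.0, -0.002, -1.0]]
ft_force: [-5.1, -1.9, 3.6]
finger_gap: 0.701
t: 8.25
eef_pos: [0.6394, 0.0261, 0.0085]
tcp_rot: [[-0.268, 0.963, -0.003], [0.963, 0.268, -0.0], [0.0, -0.003, -1.0]]
ft_force: [-7.6, -2.7, 4.5]
finger_gap: 0.704
tcp [0.6394 0.0261 0.0085] heading 15.57 F [-7.6 -2.7  4.5] t 8.25
tool shift [-0.0001  0.0066  0.0015]
```

```bash
python3 -m crank '[[0.06,0,0.0015,0,0],[0.06,0,0.0015,0,0],[0.06,0,0,0,0]]'
python3 -m crank '[[0.06,0,0.0015,0,0],[0.06,0,0.0015,0,0],[0.06,0,0,0,0]]'
```

```text
t: 8.62
eef_pos: [0.6422, 0.0269, 0.0084]
tcp_rot: [[-0.268, 0.963, -0.004], [0.963, 0.268, -0.0], [0.0, -0.004, -1.0]]
ft_force: [-7.4, -1.8, 4.7]
finger_gap: 0.702
t: 9.0
eef_pos: [0.6451, 0.0277, 0.0084]
tcp_rot: [[-0.268, 0.963, -0.003], [0.963, 0.268, -0.0], [0.0, -0.003, -1.0]]
ft_force: [-6.8, -2.8, 5.0]
finger_gap: 0.7
```

```bash
python3 -m crank '[[0.06,0,0.001,0,0],[0.06,0,0.001,0,0],[0.06,0,0,0,0]]'
python3 -m crank '[[0.06,0,0.001,0,0],[0.06,0,0.001,0,0],[0.06,0,0,0,0]]'
python3 - <<'E'
from h import *
for c,b in(("top",(150,110,150,150)),("scene",(190,160,180,120))):
    im,_=cam(c);crop(im,*b,4,f"pics/{c}5.png")
    print([(d["position"],d["confidence"]) for d in manip.place_of(c,"cap")])
E
```

```text
t: 9.38
eef_pos: [0.6467, 0.0282, 0.0084]
tcp_rot: [[-0.268, 0.963, -0.004], [0.963, 0.268, -0.001], [0.0, -0.004, -1.0]]
ft_force: [-8.9, -2.1, 6.0]
finger_gap: 0.703
t: 9.75
eef_pos: [0.6471, 0.0283, 0.0082]
tcp_rot: [[-0.269, 0.963, -0.008], [0.963, 0.269, -0.001], [0.001, -0.008, -1.0]]
ft_force: [-15.5, -4.0, 10.8]
finger_gap: 0.702
[([0.4558, -0.1311, 0.001], 0.86), ([0.4524, 0.1543, -0.0035], 0.7)]
[([0.69, 0.0414, -0.0071], 0.96), ([0.462, 0.1464, 0.0038], 0.81), ([0.459, -0.1285, 0.0056], 0.63)]
```

View pics/scene5.png

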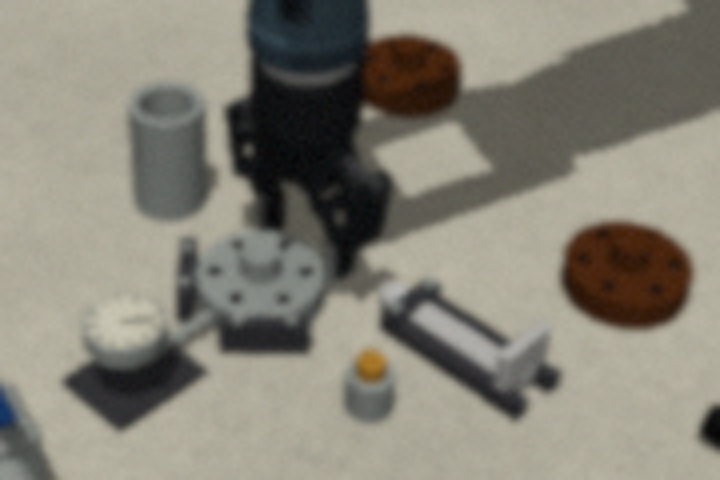

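Movement has stalled with the force rising straight along the V axis (16 N, lateral about 0), so both faces are loaded. One more small nudge, then I'll back off.

```bash
python3 -m crank '[[0.06,0,0.001,0,0],[0.06,0,0,0,0],[0.06,0,0,0,0]]'
python3 -m crank '[[0.06,0,-0.006,0,0],[0.06,0,-0.012,0,0],[0.06,0,-0.02,0,0],[0.06,0,-0.02,0,0],[0.06,0,-0.02,0,0],[0.06,0,0,-0.05,0],[0.06,0,0,-0.05,0],[0.06,0,0,0,0]]'
python3 - <<'E'
from h import *
for c,b in(("top",(150,110,150,150)),("scene",(190,160,180,120))):
    im,_=cam(c);crop(im,*b,4,f"pics/{c}6.png")
    print([(d["position"],d["confidence"]) for d in manip.place_of(c,"cap")])
    print([(d["position"],d["confidence"]) for d in manip.place_of(c,"latch_tab")])
go(.59,.205,.1)
E
```

```text
t: 10.32
eef_pos: [0.6472, 0.0285, 0.0081]
tcp_rot: [[-0.269, 0.963, -0.01], [0.963, 0.269, -0.001], [0.001, -0.01, -1.0]]
ft_force: [-17.0, -4.2, 10.7]
finger_gap: 0.703
t: 11.32
eef_pos: [0.5798, 0.0078, 0.1135]
tcp_rot: [[-0.268, 0.963, 0.01], [0.963, 0.268, -0.002], [-0.005, 0.01, -1.0]]
ft_force: [-0.2, 0.6, 0.3]
finger_gap: 0.7
[([0.4574, -0.1308, 0.0018], 0.95), ([0.4538, 0.1513, 0.0027], 0.93), ([0.6914, 0.0384, 0.0028], 0.74)]
[([0.584, 0.2039, 0.0371], 0.54)]
[([0.6886, 0.0426, -0.0044], 0.97), ([0.4574, 0.1472, 0.0023], 0.78), ([0.4575, -0.1291, 0.0033], 0.74), ([0.4678, 0.3831, 0.0025], 0.31)]
[([0.5793, 0.206, 0.0309], 0.61)]
tcp [0.5751 0.0087 0.1067] heading 15.57 F [ 0.6 -0.1 -0.2] t 11.625
tool shift [0.185  0.0671 0.0067]
```

View pics/scene6.png

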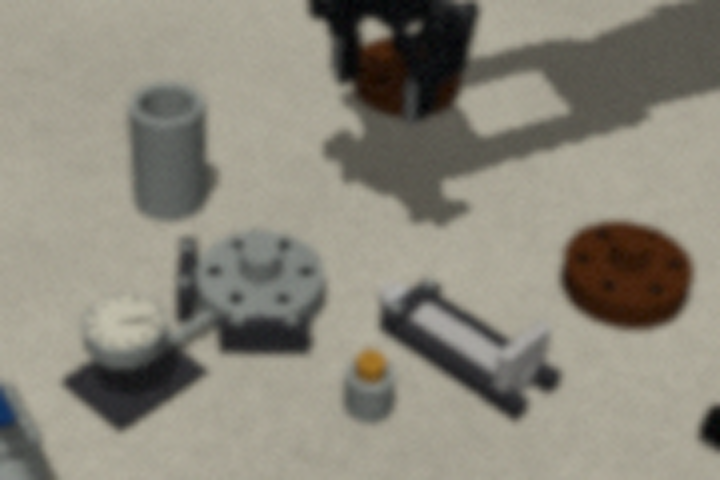

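View pics/top6.png

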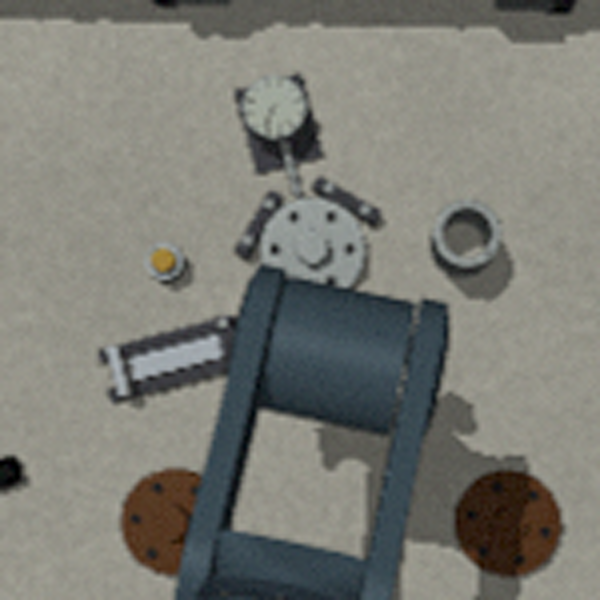

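The cap is home against both faces (scene (260,275) in the crop), and it stayed put when I let go. Next is the tab: shut the fingers, go outboard of it on the slide's centreline, and push along tool -x.

```bash
python3 -m crank '[[0,0.03,0.01,0,0],[0,0.04,0.01,0,0],[0,0.04,0.01,0,0],[0,0.04,0.01,0,0],[0,0.04,0.01,0,0],[0,0.035,0.01,0,0],[0,0,0,0,0]]'
python3 - <<'E'
from h import *
go(.5733,.2434,.026)
E
```

```text
t: 12.5
eef_pos: [0.5725, 0.2437, 0.1069]
tcp_rot: [[-0.272, 0.962, -0.002], [0.962, 0.272, -0.0], [0.0, -0.002, -1.0]]
ft_force: [-0.1, -0.1, 0.2]
finger_gap: 0.002
tcp [0.5725 0.2437 0.1069] heading 15.77 F [-0.1 -0.1  0.2] t 12.5
tool shift [-0.0005  0.0009  0.0809]
```

```bash
python3 -m crank '[[0,0,0.001,0.03,0],[0,0,0,0.03,0],[0,0,0,0.015,0],[0,0,0,0.006,0],[0,0,0,0,0]]'
python3 - <<'E'
from h import *
go(.5733,.2434,.026)
for c,b in(("top",(130,130,150,110)),("scene",(220,170,180,120))):
    im,_=cam(c);crop(im,*b,4,f"pics/{c}7.png")
E
```

```text
t: 13.12
eef_pos: [0.5749, 0.2414, 0.0275]
tcp_rot: [[-0.268, 0.963, 0.0], [0.963, 0.268, -0.0], [-0.0, 0.0, -1.0]]
ft_force: [-0.2, -0.6, 0.3]
finger_gap: 0.003
tcp [0.5749 0.2414 0.0275] heading 15.55 F [-0.2 -0.6  0.3] t 13.125
tool shift [ 0.0024 -0.001   0.0015]
```

View pics/scene7.png

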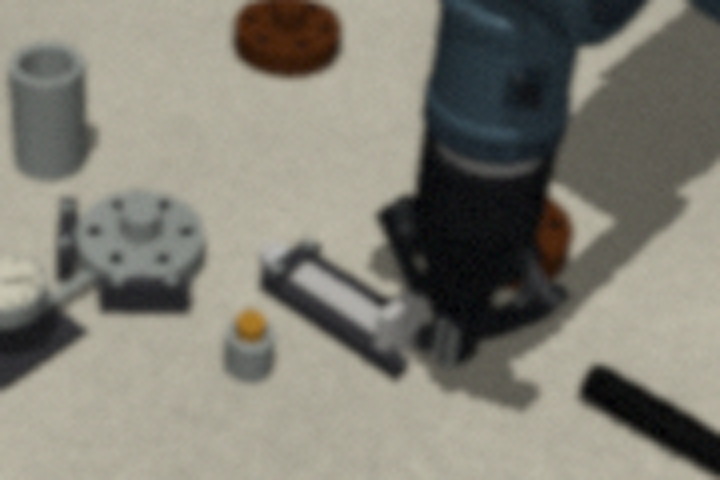

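The shut fingers stand just outboard of the tab, with the tip above the rails. Pushing.

```bash
python3 -m crank '[[0,-0.01,0,0,0],[0,-0.008,0,0,0],[0,-0.008,0,0,0],[0,-0.008,0,0,0],[0,0,0,0,0]]'
python3 -m crank '[[0,-0.01,0,0,0],[0,-0.01,0,0,0],[0,-0.01,0,0,0],[0,-0.01,0,0,0],[0,-0.01,0,0,0],[0,0,0,0,0]]'
python3 - <<'E'
from h import *
for c,b in(("top",(130,130,150,110)),("scene",(220,170,180,120))):
    im,_=cam(c);crop(im,*b,4,f"pics/{c}8.png")
    print([(d["position"],d["confidence"]) for d in manip.place_of(c,"latch_tab")])
# final TCP est
s=np.array([.6895,.040]);a=np.radians(15.4);X=np.array([np.cos(a),np.sin(a)]);Y=np.array([-np.sin(a),np.cos(a)])
p=manip.get_obs()["eef_pos"][:2]-s;print("stop frame tcp",p@X,p@Y)
E
```

```text
t: 13.85
eef_pos: [0.584, 0.2081, 0.0274]
tcp_rot: [[-0.268, 0.964, 0.0], [0.964, 0.268, -0.0], [-0.0, 0.0, -1.0]]
ft_force: [-1.1, 0.1, -0.3]
finger_gap: 0.002
t: 14.6
eef_pos: [0.5972, 0.1595, 0.0272]
tcp_rot: [[-0.267, 0.964, -0.001], [0.964, 0.267, -0.001], [-0.001, -0.001, -1.0]]
ft_force: [0.1, 0.3, 0.1]
finger_gap: 0.001
[([0.6006, 0.1457, 0.0344], 0.57)]
[([0.5987, 0.1465, 0.0303], 0.81)]
stop frame tcp -0.05732394979739013 0.140947951292689
```

View pics/scene8.png

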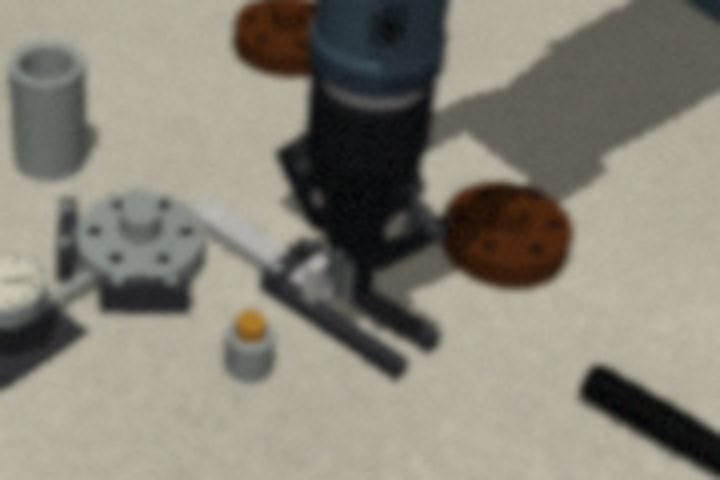

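```bash
python3 -m crank '[[0,-0.006,0,0,0],[0,-0.006,0,0,0],[0,-0.005,0,0,0],[0,0,0,0,0]]'
python3 -m crank '[[0,-0.0025,0,0,0],[0,-0.0025,0,0,0],[0,0,0,0,0]]'
python3 -m crank '[[0,-0.0015,0,0,0],[0,-0.0015,0,0,0],[0,0,0,0,0]]'
python3 -m crank '[[0,-0.001,0,0,0],[0,-0.001,0,0,0],[0,0,0,0,0]]'
```

```text
t: 15.3
eef_pos: [0.6005, 0.1477, 0.0272]
tcp_rot: [[-0.268, 0.963, -0.002], [0.963, 0.268, 0.005], [0.006, -0.0, -1.0]]
ft_force: [-4.0, 15.1, 0.8]
finger_gap: -0.002
t: 15.68
eef_pos: [0.6005, 0.1473, 0.0272]
tcp_rot: [[-0.269, 0.963, -0.004], [0.963, 0.269, 0.011], [0.012, -0.001, -1.0]]
ft_force: [-7.0, 32.6, 4.1]
finger_gap: 0.003
t: 16.05
eef_pos: [0.6005, 0.1471, 0.0272]
tcp_rot: [[-0.269, 0.963, -0.005], [0.963, 0.269, 0.014], [0.015, -0.001, -1.0]]
ft_force: [-8.6, 41.8, 5.8]
finger_gap: -0.001
t: 16.42
eef_pos: [0.6005, 0.147, 0.0272]
tcp_rot: [[-0.27, 0.963, -0.006], [0.963, 0.27, 0.017], [0.018, -0.001, -1.0]]
ft_force: [-9.6, 48.4, 6.3]
finger_gap: 0.003
```

It stopped about 11 mm earlier than I estimated. I'll relieve the load and look.

```bash
python3 -m crank '[[0,0.006,0,0,0],[0,0.006,0,0,0],[0,0,0,0,0]]'
python3 - <<'E'
from h import *
s=np.array([.6895,.040]);a=np.radians(15.4);X=np.array([np.cos(a),np.sin(a)]);Y=np.array([-np.sin(a),np.cos(a)])
for c,b in(("top",(130,130,150,110)),("scene",(220,180,130,90))):
    im,_=cam(c);crop(im,*b,5,f"pics/{c}9.png")
    for n in("latch_tab","cap"):
      for d in manip.place_of(c,n)[:3]:
        p=np.array(d["position"][:2])-s;print(c,n,d["position"],d["confidence"],"stop",(p@X).round(4),(p@Y).round(4))
p=manip.get_obs()["eef_pos"][:2]-s;print("stop frame tcp",p@X,p@Y)
E
```

```text
t: 16.8
eef_pos: [0.6006, 0.1478, 0.0272]
tcp_rot: [[-0.269, 0.963, -0.001], [0.963, 0.269, 0.002], [0.002, -0.0, -1.0]]
ft_force: [-2.2, 9.3, 1.3]
finger_gap: 0.0
top latch_tab [0.6041, 0.1369, 0.036] 0.72 stop -0.0566 0.1161
top cap [0.4552, -0.1324, 0.0003] 0.8 stop -0.2717 -0.104
top cap [0.6897, 0.0367, 0.0035] 0.72 stop -0.0007 -0.0032
top cap [0.4527, 0.1527, 0.0019] 0.54 stop -0.1984 0.1715
scene latch_tab [0.5993, 0.1365, 0.0308] 0.56 stop -0.0613 0.117
scene cap [0.6908, 0.0399, -0.0048] 0.84 stop 0.0012 -0.0004
scene cap [0.4592, -0.1283, 0.004] 0.74 stop -0.2667 -0.1011
scene cap [0.4572, 0.1492, 0.0005] 0.65 stop -0.195 0.167
stop frame tcp -0.057039080187208775 0.12747441332759818
```

View pics/scene9.png

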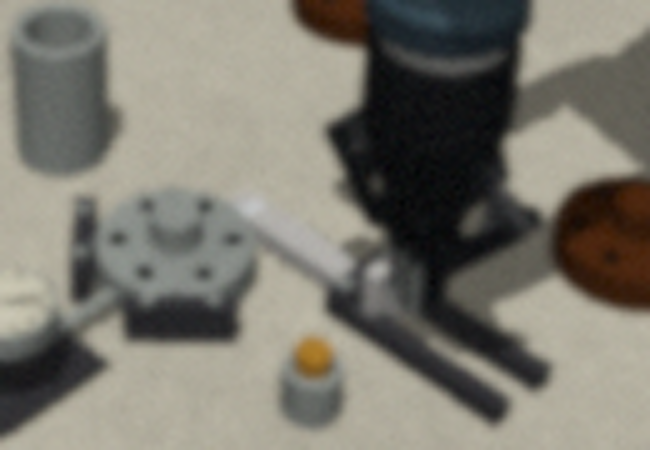

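View pics/top9.png

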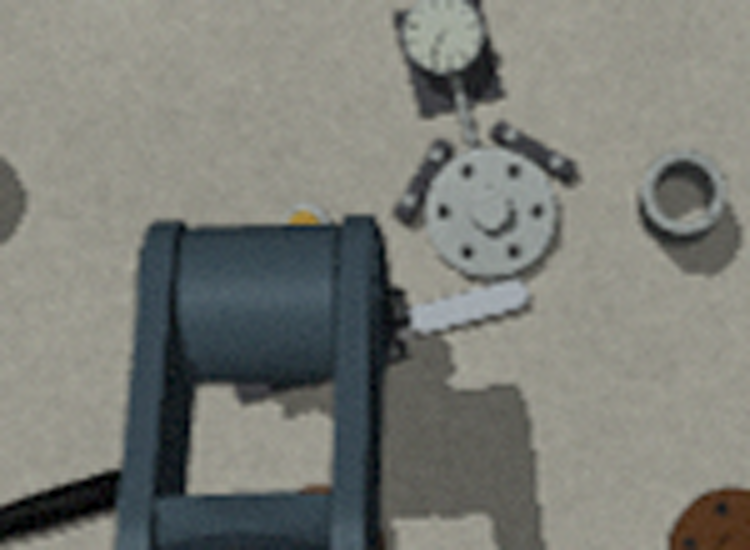

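```bash
python3 - <<'E'
from h import *
s=np.array([.6895,.040]);a=np.radians(15.4);X=np.array([np.cos(a),np.sin(a)]);Y=np.array([-np.sin(a),np.cos(a)])
im,_=cam("top")
for uv in([261/4+150-.5,337/4+110-.5],[529/5+130-.5,295/5+130-.5]):
    p=unproj(im,uv,.016)[0];q=p[:2]-s;print(p,(q@X).round(4),(q@Y).round(4))
crop(im,205,145,50,50,12,"pics/top10.png")
s_,_=cam("scene");crop(s_,235,205,70,50,11,"pics/scene10.png")
old=cv2.imread("pics/top0.png");cv2.imwrite("pics/top10b.png",cv2.resize(old[145:195,185:235],None,fx=12,fy=12,interpolation=cv2.INTER_CUBIC))
print(unproj(im,[[200,190],[201,190]],.016))
E
```

```text
[0.61294403 0.08301397 0.016     ] -0.0624 0.0618
[0.63198885 0.0133636  0.016     ] -0.0625 -0.0104
[[0.62493937 0.13342526 0.016     ]
 [0.62499379 0.13002558 0.016     ]]
```

View pics/top10.png

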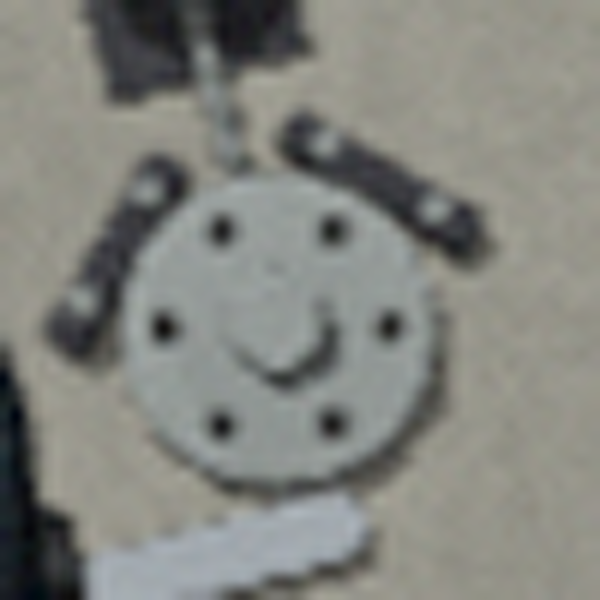

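View pics/scene10.png

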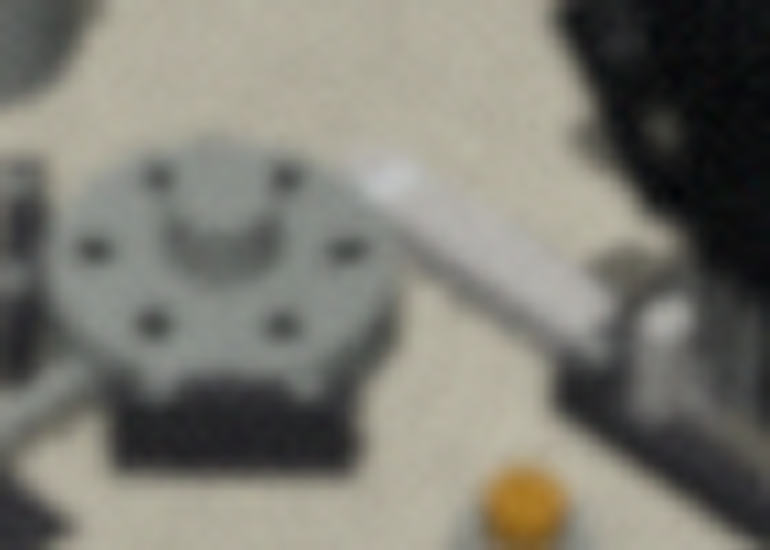

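View pics/top10b.png

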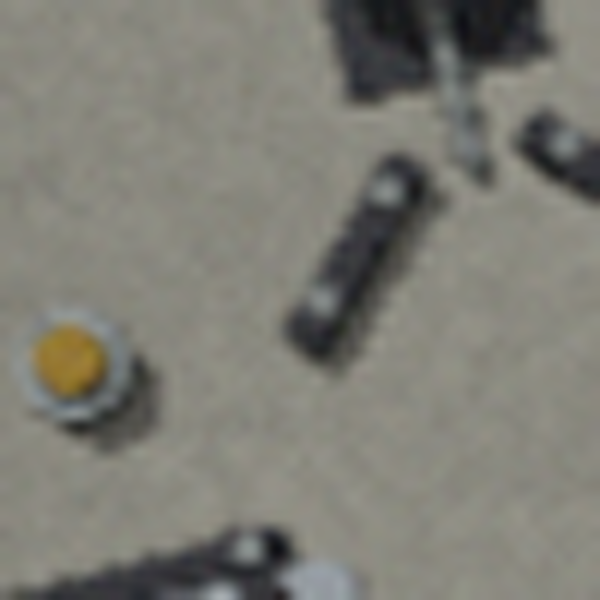

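The slide is fully in. Its nose reads y ≈ -10.4 mm in the stop frame against -10 expected, it is past the back of the cap, and it met a hard end stop. The slide simply started about 13 mm in rather than at 0. I'll withdraw.

```bash
python3 -m crank '[[0,0.008,0,0,0],[0,0.015,0,0,0],[0,0.015,0,0,0],[0,0,0,-0.03,0],[0,0,0,-0.05,0],[0,0.02,-0.02,-0.05,0],[0,0.05,-0.05,0,0],[0,0.05,-0.05,0,0]]'
python3 -m crank '[[0,0.05,-0.05,0,0],[0,0.05,-0.05,0,0],[0,0,0,0,0],[0,0,0,0,0]]'
python3 - <<'E'
from h import *
s=np.array([.6895,.040]);a=np.radians(15.4);X=np.array([np.cos(a),np.sin(a)]);Y=np.array([-np.sin(a),np.cos(a)])
for c,b in(("top",(150,110,150,150)),("scene",(190,160,180,120))):
    im,_=cam(c);crop(im,*b,4,f"pics/{c}11.png")
    for n in("latch_tab","cap","plug","sleeve"):
      for d in manip.place_of(c,n)[:3]:
        p=np.array(d["position"][:2])-s;print(c,n,d["position"],d["confidence"],"stop",(p@X).round(4),(p@Y).round(4))
go(.6,.2,.2)
E
```

```text
t: 18.2
eef_pos: [0.4564, 0.2593, 0.1583]
tcp_rot: [[-0.268, 0.964, 0.002], [0.964, 0.268, 0.001], [0.0, 0.002, -1.0]]
ft_force: [0.3, 1.2, 0.0]
finger_gap: 0.002
t: 18.7
eef_pos: [0.3488, 0.3201, 0.1577]
tcp_rot: [[-0.27, 0.963, 0.001], [0.963, 0.27, 0.0], [-0.0, 0.001, -1.0]]
ft_force: [-0.1, 0.2, 1.4]
finger_gap: -0.0
top latch_tab [0.6043, 0.1357, 0.0352] 0.63 stop -0.0567 0.1149
top cap [0.4554, 0.1529, 0.0015] 0.95 stop -0.1957 0.171
top cap [0.6896, 0.0402, -0.0004] 0.92 stop 0.0001 0.0002
top cap [0.457, -0.1322, 0.0018] 0.91 stop -0.2699 -0.1043
top plug [0.6761, 0.1646, 0.0023] 0.42 stop 0.0202 0.1237
top sleeve [0.6981, -0.0859, 0.0021] 0.65 stop -0.0251 -0.1237
scene latch_tab [0.6025, 0.1388, 0.034] 0.57 stop -0.0576 0.1184
scene cap [0.4559, 0.1457, -0.0002] 0.78 stop -0.1971 0.1639
scene cap [0.4593, -0.1308, 0.0032] 0.67 stop -0.2673 -0.1035
scene plug [0.6859, 0.0415, 0.0008] 0.68 stop -0.0031 0.0024
scene plug [0.8036, 0.0692, 0.0543] 0.49 stop 0.1178 -0.0021
scene sleeve [0.6941, -0.0917, 0.0034] 0.75 stop -0.0305 -0.1282
scene sleeve [0.6868, 0.0404, 0.0013] 0.67 stop -0.0025 0.0011
tcp [0.3489 0.3194 0.1572] heading 15.53 F [ 0.   0.4 -0.8] t 19.2
tool shift [-0.1822  0.21   -0.0429]
```

View pics/top11.png

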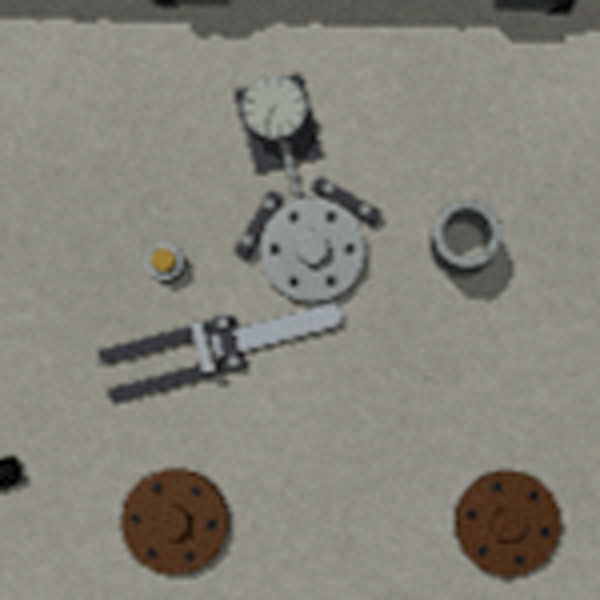

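View pics/scene11.png

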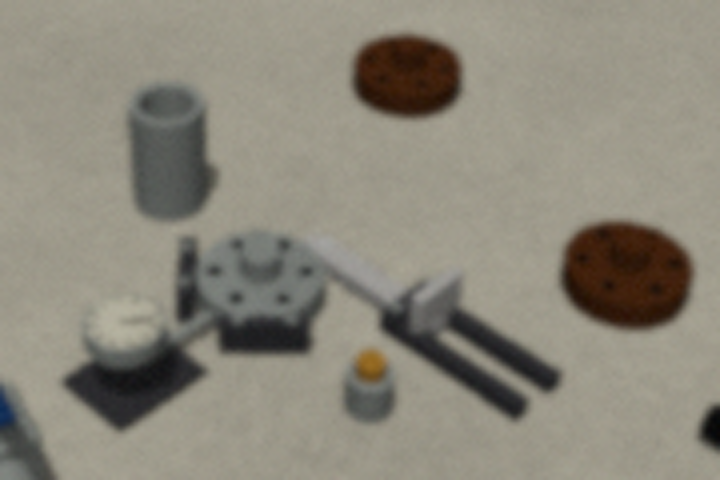

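Everything checks: the cap is seated, the slide is in, the bystanders haven't moved and the gripper is clear.

```bash
python3 -c "
from station import manip
print(manip.hand_in())"
```

```text
the job is handed in; nothing more can be done
None
```

I pushed the grey steel cap flat along the bench with two spread fingertips low on its flange until it seated in the V. I then pushed the retaining slide in by its tab with the shut fingers, withdrew, and handed the job in at about 19 s.

**Last checks**
- **Cap:** the top camera put it within about 1 mm of the stop's origin as I estimated it. When it stalled in the V, the force was about 17 N straight along the V axis with almost none sideways, so both faces were loaded. It stayed put when I let go.
- **Slide:** its nose read y ≈ -10 mm in the stop's frame, past the back of the cap. It met a hard end stop, where the pushing force reached about 50 N through the fingertips.
- **Bystanders:** the sleeve, plug and brown look-alikes did not appear to have moved. I did not measure the bottle, mug, collar or screwdriver again at the end; the arm never came close to them.
- **Gripper:** it ended well clear, with no contact force.

**Disagreements**
- **Slide travel:** I measured about 71 mm, not 85 mm. The slide seems to have started about 13 mm in, because its nose was at y ≈ 62 mm at the start, not 75 mm.
- **Detections:** in the final scene-camera picture the network did not report the seated cap and labelled that spot plug and sleeve. The picture itself shows the cap seated.

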